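Set the block under the ratchet presser foot

ROBOT

A 7-joint arm with a two-finger parallel gripper is mounted at the origin on a cart in front of the work surface, level with it; the furniture and walls round the work are solid. World frame = base frame: x ahead of the robot, y to its left, z up, the work surface at z = 0. Lengths are in mm, angles in rad, forces in N, time in s.
With the tool pointing down it reaches from about 425 to 1025 mm from the base axis. Payload 3.6 kg.
Tool frame: the origin (TCP) lies on the mounting face of the last link; the fingertips stand 173 mm ahead of it and the grasp point (between the pads) lies 155 mm ahead of it (bot.grip_point_offset is the distance from the TCP to the grasp point, in mm); z points along the fingers, y is the line along which they close (so a half turn about z gives the same grasp; the last joint's range is limited). The gripper opens to 85 mm and grips with 20 to 120 N. Pads are 22 mm wide; open, the fingers measure 114 mm over their backs; the gripper's body (76 mm by 85 mm) begins 54 mm behind the grasp point. The pads swing forward as they close: fully open they stand 13 mm farther back than shut.
Start: joints at [1.183, 0.591, 0.048, 1.609, -0.033, 0.943, -0.034], TCP at [209.96, -693.936, 404.702] pointing down, gripper open.
Joint ranges: [-2.69, 2.69], [-0.47, 2.24], [-1.27, 1.36], [0.19, 2.51], [-1.53, 4.68], [0.08, 2.07], [-3.09, 3.09]. Speed limits (rad/s): [2.57, 2.57, 3.14, 3.14, 3.14, 3.14, 3.14].

INTERFACE

Orientations are given as a unit quaternion [w, x, y, z].
In Python, from cell import bot gives the robot as it stands. The module is installed in compiled form; this text tells all that it offers.
- The arm moves only by the shell command python3 -m handwheel 'ROWS'. ROWS is text: rows parted by semicolons, each of 7 numbers parted by spaces: the shift along the tool's x, y, z in mm, then the turn, a rotation vector about the tool's x, y, z in rad, then the opening, from 0 (shut) to 1 (fully open). A call has 1 to 12 rows; each row shifts and turns the commanded pose from where the row before left it, along the tool's axes as they then stand; what a row does not reach is not made up. A row lasts 1/12 s, in which the tool goes at most 41.7 mm and 7.16 degrees, less where a joint would pass 70% of its speed; a pose out of reach is approached as far as the arm can. A call with a gripper value outside its range is refused whole. The fingers move at their own pace and stop on an object; the grip force is fixed at half the most. Time passes only in rows, so rows that do not move let the fingers close. It gives the time, the measured TCP pose, the force, the opening and the grip force at its end, in the units of the state.
- bot.get_obs(): the state, without advancing time (a new reading comes with each control period).
- bot.grab_frame(name): name is "scene" or "top" or "wrist"; returns a dict with "pixels" (384x512x3 uint8, red, green, blue), "K" (3x3 intrinsics, pixels), "world_to_cam" (4x4, takes a point from world to camera coordinates). Camera axes: x right, y down, z forward; pixel columns grow to the right and rows downward; lengths in mm; the calibration is good to about 2 mm. The wrist camera is an equidistant fisheye: a pixel r from the principal point sees the ray r / f radians off the axis. A picture is of the moment at which its call begins. There is no depth.
- bot.job_done(): hands the job in; it is judged then, once.
Trained networks look in a picture, given as the dict that the camera call returned (one of the last four; its "shot" number tells which), for a name from the list of things; names that differ only in an ending like _2 or _b are one class to them, and where a whole thing is asked for, a point or a joint stands for the part that bears it (a point fixed in the world has none). Each returns a list of dicts, best first, with "score" (0 to 1); they miss things now and then, are a little off and sometimes report something else, mostly with a low value. They report only what shows in the picture. A call takes as long as a camera call. They do not tell look-alikes from the thing itself.
- bot.find_in(picture, query): "xyz" ([x, y, z] in mm, in world coordinates, good to about 4 mm: the middle of the surface that is visible of it).
- bot.silhouettes(picture, query): "mask" (384x512 bool, what is visible of it).
- bot.pinpoint(picture, query): "xyz" ([x, y, z] in mm, in world coordinates, good to about 4 mm: a listed point, or the origin of a listed thing).
The state is a dict: "t": time; "qpos": joint angles; "joint_velocities": joint speeds; "effort": joint torques, N m; "tool_pos": TCP position; "tcp_rot": TCP orientation; "ft_force": force on the tool from outside, world axes, zero at the start; "moment": the same for the moment, N m; "finger_gap": finger opening in mm; "gripper_force": force on a finger pad.
Only numpy, scipy, OpenCV 4.12 (cv2) and the standard library are available. Lean on these libraries where they do the work, as an engineer would, in place of code of your own. Each camera call takes 0.05 s, during which the arm holds its last target. There are 200 camera calls.

TASK

Put the loose steel block under the presser foot of the ratchet stand. First pull the foot up by its knob past the clicking pawl until it comes up against its stop, without straining it, and let go so that the pawl holds it up; then slide the block lengthwise along the channel fully home against the fence, and press the pawl's tail gently down and keep it down until the foot has sunk onto the block, then let the tail go. Leave the other things alone.

Things in the scene. Friction and masses are not known exactly. Their poses are not given: they have to be found in the camera images.
- stand: fixed ratchet stand on a dark steel base plate 220 x 120 x 12 mm. Origin on the worktop (plate underside), below the face of the channel's fence; x points from the channel's open mouth to the fence (away from the robot when not turned), y left, z up. The plate spans x -100 to +120 mm. The fence face is at x = 0, 10 mm high
- nest (a point): where the centre of the block's underside lies when home, on the plate's top: stand x -35, z 12 mm; same axes as the stand. Two guide bars 6 mm high make a channel 33 mm wide along x, from stand x -30 to 0 (fence); its flared mouth runs from x -43 to -30 mm, 48 mm wide at the front. The front 27 mm of the home block is free of guides and foot
- column: fixed grey column of the stand, stand x +80 to +110 mm, 40 mm wide, 142 mm tall, with a guide head round the rail; origin same as the stand's. Unseen inside is a firm rubber stop for the rail (gives about 1 mm at 10 N) whose setting differs: the rail meets it somewhere between joint values 0.0355 and 0.041, and only feel tells where
- rail (a joint): height of the toothed steel rail with its knob, arm and foot (0.38 to 0.54 kg), m: 0 = foot on the plate (start); the value is the foot's height over the plate. The pawl catches it at 0.014, 0.024, 0.034. Riding over a tooth takes up to 8 N more than the weight. With the pawl lifted it sinks by its weight, oil-damped, at about 0.05 m/s
- knob (a point): middle of the upright round black knob on top of the rail, 26 mm diameter, 34 mm tall (17 mm above and below this point); stand x +65, y 0, 181 mm above the worktop with the rail at 0. Grip it from above to pull the rail up
- foot (a point): centre of the underside of the round presser foot, 24 mm diameter, stand x -14 mm, y 0, over the rear of the channel. It hangs on a flat arm 22 mm wide that runs back to the rail; the arm's top is 25 mm above this point, its front end 12 mm nearer the mouth
- pawl (a joint): angle of the sprung pawl, rad: 0 = nose in the teeth, about 0.12 = nose clear of the teeth, 0.22 = end of travel. Its spring brings it back; it rests at 0 to 0.1 depending on the tooth it leans on
- pawl_pad (a point): centre of the top of the round pad (22 mm) at the end of the pawl's tail: stand x +65, y -83 mm, 72 mm above the worktop at rest. Pressed down it lifts the nose: with the rail hanging on it it starts to give at 3.5 N and the nose clears at 8 mm with 4 to 5 N; hard end at 14 mm (about 6 N); the rail off it, 1 N less
- block: loose grey steel block with two holes, 30 x 70 x 20 mm (its own x, y, z), 0.2 to 0.4 kg, lying flat on the worktop; origin at the centre of its underside; its y is the long direction. Either end may go in first
- ring_part_1: bystander: round black ring module, 36 mm diameter, 22 mm high, origin under its centre
- ring_part_2: bystander: round black and red module, 36 mm diameter, 22 mm high, origin under its centre
- marker: bystander: black marker pen lying flat, 135 mm long, origin under its middle
- caliper: bystander: steel caliper lying flat, 66 x 200 mm, origin under its middle
Not all that is in view belongs to the job. Leave any purple or red look-alike of the block alone.

How it is judged (in metres and radians):
On the way, in this order (a step that is already met when the one before it is completed fails the run):
1. the rail is pulled up against its stop (felt with more than 2 N) (contact force between rail and column above 2 N), for 0.05 s.
2. the rail, let go, hangs on the pawl in its top notch (value of joint rail above 0.032 m and value of joint pawl below 0.06 rad and contact force between the fingers and rail below 0.2 N and contact force between rail and column below 0.5 N), for 0.2 s.
3. the block is home against the fence with the foot still up (value of joint rail above 0.032 m and x of block in the frame of nest between -0.003 and 0.003 m and z of block in the frame of nest below 0.003 m and angle between the y axis of block and the x axis of nest, either way round below 0.1 rad and y of block in the frame of nest between -0.003 and 0.003 m), for 0.1 s.
4. the pawl's tail is held down with the fingers until the foot has sunk onto the block (contact force between the fingers and pawl above 1 N and value of joint rail below 0.0225 m and contact force between rail and block above 1 N), for 0.05 s.
At the end, for the whole second after the job is handed in: the block lies flat in the channel, within 3 mm of home in both directions and 0.1 rad of straight; the foot rests on it (joint rail 0.018 to 0.0225, more than 1 N on the block); the pawl's tail is let go (joint pawl under 0.11); the block is at rest (x of block in the frame of nest between -0.003 and 0.003 m and y of block in the frame of nest between -0.003 and 0.003 m and z of block in the frame of nest below 0.003 m and angle between the y axis of block and the x axis of nest, either way round below 0.1 rad and value of joint rail between 0.018 and 0.0225 m and contact force between rail and block above 1 N and value of joint pawl below 0.11 rad and linear speed of block below 0.01 m/s); the robot touches nothing.
It fails at once if the rail strained against its stop with more than 20 N (contact force between rail and column above 20 N).
It fails at once if the pawl pressed with more than 18 N (contact force between the fingers and pawl above 18 N).
It fails at once if a bystander moved by more than 15 mm (distance of any of ring_part_1, ring_part_2, marker, caliper from where it was at the start of the episode above 0.015 m).
It also fails if it takes over 72 s, if anything falls off the work surface, if the arm or the gripper's body presses on something with over 40 N, if the wrist force passes 120 N, or if a joint passes its speed limit or range.

## Working session

There is one attempt and no reset: what is moved stays moved. The work goes in short steps, Python scripts to look and compute and a shell command to move; the robot and the scene stay as the last step left them, time stands still between calls to the robot, and variables do not carry over. Pictures are saved under pics/ and viewed, at most 10 in all, crops included, and the job is handed in when it is done.

```bash
mkdir -p pics
cat > h.py <<'E'
import numpy as np, cv2
from cell import bot
from scipy.spatial.transform import Rotation as R
def save(f,n): cv2.imwrite('pics/'+n, f['pixels'][:,:,::-1])
def proj(f,p):
    c=f['world_to_cam']@np.r_[p,1]; q=f['K']@c[:3]; return q[:2]/q[2]
def onplane(f,uv,z):
    K=f['K'];W=f['world_to_cam'];d=W[:3,:3].T@np.linalg.solve(K,[*uv,1]);o=-W[:3,:3].T@W[:3,3]
    return o+d*(z-o[2])/d[2]
def tool():
    o=bot.get_obs();q=o['tcp_rot'];return np.array(o['tool_pos']),R.from_quat([q[1],q[2],q[3],q[0]]).as_matrix()
E
python3 - <<'E'
from h import *
np.set_printoptions(precision=1,suppress=True)
p,M=tool();print(p,M)
fs={}
for n in('scene','top'):
    f=bot.grab_frame(n);fs[n]=f;save(f,n+'0.png')
    for q in('stand','nest','knob','foot','pawl_pad','block','ring_part_1','marker','caliper','column'):
        try:
            r=bot.pinpoint(f,q)
            print(n,q,[(np.array(d['xyz']),round(d['score'],2),proj(f,d['xyz'])) for d in r[:3]])
        except Exception as e: print(n,q,e)
a=np.hstack([fs['scene']['pixels'],fs['top']['pixels']])[:,:,::-1]
E
```

```text
[ 209.9 -693.5  403.5] [[ 1.   0.3 -0. ]
 [ 0.3 -1.   0. ]
 [-0.  -0.  -1. ]]
scene stand [(array([538. ,  40.8,  -0.8]), 0.66, array([239.4, 204. ])), (array([398. , 275.3,   3.8]), 0.58, array([168. , 188.3]))]
scene nest [(array([500.4,  45.2,  12.9]), 0.82, array([230.1, 205.8]))]
scene knob [(array([599.6,  45.7, 185.8]), 0.62, array([250. , 154.5]))]
scene foot []
scene pawl_pad []
scene block [(array([ 433.9, -211.5,    5.7]), 0.74, array([266.5, 261.3])), (array([ 693.5, -457.9,   -2.6]), 0.41, array([382.3, 263.8]))]
scene ring_part_1 [(array([ 694. , -221.8,   -1.6]), 0.64, array([325.3, 222.1])), (array([399. , 275.6,   1.4]), 0.39, array([168.3, 188.6]))]
scene marker []
scene caliper [(array([746.8, 228.7,   0.3]), 0.47, array([248.8, 153. ]))]
scene column []
top stand [(array([534.7,  43.4,   1.6]), 0.61, array([221.3, 219.6]))]
top nest [(array([500.9,  46.3,  12.8]), 0.57, array([220.9, 229.5]))]
top knob [(array([603.9,  38.7, 182.3]), 0.72, array([216.4, 185.9])), (array([ 527.7, -249.6,    4.9]), 0.7, array([311.3, 213.5])), (array([544.9, 302.1,   1.8]), 0.22, array([141.5, 223.6]))]
top foot [(array([523.7,  45.1,  12.5]), 0.78, array([220.7, 222.4])), (array([ 525.2, -249.9,    0.9]), 0.66, array([311.3, 214.4]))]
top pawl_pad [(array([598.1, -43.7,  75.5]), 0.49, array([245.8, 193.3]))]
top block [(array([ 692.5, -458.4,   -3.9]), 0.77, array([367.1, 160.1])), (array([ 430.6, -212. ,    2.6]), 0.59, array([303. , 244.3])), (array([ 527.6, -250.3,    1.8]), 0.56, array([311.4, 213.6]))]
top ring_part_1 [(array([ 691.9, -219.7,   -4.4]), 0.5, array([296.3, 166.6])), (array([395.9, 277.4,   0.2]), 0.39, array([151.2, 269.2]))]
top marker [(array([540.8, 298.1,   2.1]), 0.53, array([142.8, 224.7]))]
top caliper [(array([750.7, 221.1,  -2.7]), 0.89, array([163.7, 161.1]))]
top column [(array([ 694. , -220.9,   -1.6]), 0.32, array([296.7, 165.7]))]
```

View pics/scene0.png

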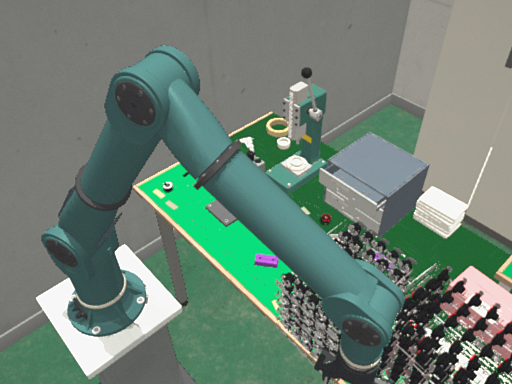

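View pics/top0.png

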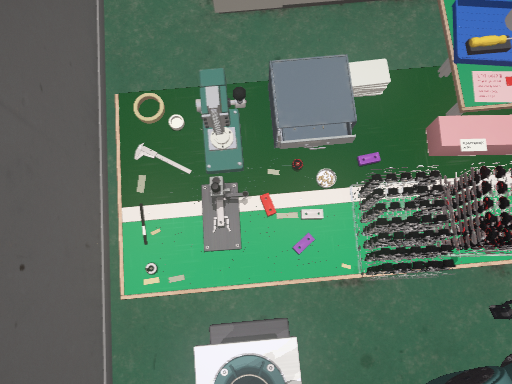

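The top view shows the black stand at about (221,215). Block candidates are red (268,204), light grey (312,214), purple (303,244) and purple (369,158). I choose the grey one at (312,214) and check it in a close crop.

Run:
```python
from h import *
np.set_printoptions(precision=2,suppress=True)
f=bot.grab_frame('top')
def rect(m,z):
    c=max(cv2.findContours(m.astype(np.uint8),0,1)[0],key=cv2.contourArea)
    b=cv2.boxPoints(cv2.minAreaRect(c)); w=np.array([onplane(f,u,z)[:2] for u in b])
    e=[w[1]-w[0],w[2]-w[1]];l=max(e,key=np.linalg.norm)
    print('px',b.mean(0),'c',w.mean(0),'sizes',[np.linalg.norm(x) for x in e],'ang',np.degrees(np.arctan2(l[1],l[0])))
for d in bot.silhouettes(f,'block'):
    print(d['score']);rect(d['mask'],20)
for d in bot.silhouettes(f,'stand')[:1]:
    print('stand');rect(d['mask'],12)
a=f['pixels'][165:265,190:330,::-1]
cv2.imwrite('pics/crop.png',cv2.resize(a,None,fx=5.6,fy=5.6,interpolation=cv2.INTER_CUBIC))
```

```text
0.77
px [368.6  158.48] c [ 691.06 -457.3 ] sizes [np.float64(75.45560581704515), np.float64(33.41095110821519)] ang -83.53377308087059
0.67
px [267.65 204.34] c [ 567.87 -110.67] sizes [np.float64(33.75864160690955), np.float64(72.1453321828549)] ang -161.55321654272078
0.57
px [303.31 242.79] c [ 433.87 -211.48] sizes [np.float64(71.32363699892164), np.float64(26.35856216554465)] ang -54.45180303003527
0.51
px [163.7 157.8] c [755.01 216.63] sizes [np.float64(54.76188350338245), np.float64(195.01837526751441)] ang -109.9722369018867
0.46
px [312. 214.] c [ 523.34 -249.64] sizes [np.float64(70.86859285189566), np.float64(32.618583460519254)] ang -95.19241605229958
stand
px [225.46 212.14] c [558.2   27.32] sizes [np.float64(154.07210249992286), np.float64(247.87261030327753)] ang 177.5414594308749
```

View pics/crop.png

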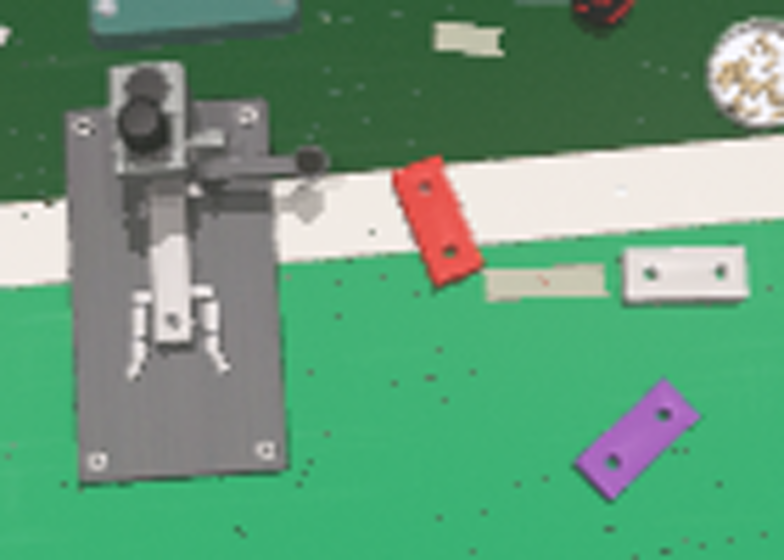

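The grey block with two holes is confirmed at crop (685,274). The plate corners are at crop (66,112), (268,100), (288,468) and (80,484). From these I compute the stand pose.

Run:
```python
from h import *
np.set_printoptions(precision=3,suppress=True)
f=bot.grab_frame('top')
g=lambda u,z:onplane(f,[190+(u[0]-2.3)/5.6,165+(u[1]-2.3)/5.6],z)[:2]
def fit(c,z,loc):
    w=np.array([g(u,z) for u in c]);l=np.array(loc,float)
    a=(w-w.mean(0))@[1,-1j] if 0 else (w-w.mean(0))@np.array([1,1j]); b=(l-l.mean(0))@np.array([1,1j])
    s=(a*b.conj()).sum()/(abs(b)**2).sum(); th=np.angle(s)
    t=w.mean(0)-R.from_euler('z',th).as_matrix()[:2,:2]@l.mean(0)
    print('origin',t,'yaw',th,'scale',abs(s)); return t,th
t,th=fit([(66,112),(268,100),(288,468),(80,484)],12,[(120,60),(120,-60),(-100,-60),(-100,60)])
fit([(624,250),(743,248),(748,297),(627,302)],20,[(15,35),(15,-35),(-15,-35),(-15,35)])
M=R.from_euler('z',th).as_matrix()[:2,:2]
for n,q,z in(('knob',(65,0),181),('pad',(65,-83),72),('nest',(-35,0),12),('foot',(-26,0),25)):
    w=M@q+t;u=proj(f,[*w,z]);print(n,w,'crop px',(u-[190,165])*5.6+2.3)
p,T=tool();print(p);print(T,bot.grip_point_offset)
```

```text
origin [534.572  43.311] yaw -0.02759675595453054 scale 0.9853985976673206
origin [ 524.749 -249.804] yaw -0.057637281927840685 scale 0.9846206670349017
knob [599.548  41.517] crop px [145.587 128.446]
pad [597.257 -41.451] crop px [311.107 164.   ]
nest [499.586  44.277] crop px [179.111 365.433]
foot [508.582  44.028] crop px [176.667 346.64 ]
[ 209.935 -693.934  404.71 ]
[[ 0.957  0.29  -0.   ]
 [ 0.29  -0.957 -0.   ]
 [-0.     0.    -1.   ]] 154.70000000000002
```

```bash
python3 -m handwheel '24.5 -24.6 -0.6 0 0 0 1;24.5 -24.6 -0.6 0 0 0 1;24.5 -24.6 -0.6 0 0 0 1;24.5 -24.6 -0.6 0 0 0 1;24.5 -24.6 -0.6 0 0 0 1;24.5 -24.6 -0.6 0 0 0 1;24.5 -24.6 -0.6 0 0 0 1;24.5 -24.6 -0.6 0 0 0 1;24.5 -24.6 -0.6 0 0 0 1;24.5 -24.6 -0.6 0 0 0 1;24.5 -24.6 -0.6 0 0 0 1;24.5 -24.6 -0.6 0 0 0 1'
python3 -m handwheel '24.5 -24.6 -0.6 0 0 0 1;24.5 -24.6 -0.6 0 0 0 1;24.5 -24.6 -0.6 0 0 0 1;24.5 -24.6 -0.6 0 0 0 1;24.5 -24.6 -0.6 0 0 0 1;24.5 -24.6 -0.6 0 0 0 1;24.5 -24.6 -0.6 0 0 0 1;24.5 -24.6 -0.6 0 0 0 1;0 0 0 0 0 0.08 1;0 0 0 0 0 0.08 1;0 0 0 0 0 0.08 1;0 0 0 0 0 0.08 1'
python3 - <<'E'
from h import *
p,T=tool();print(p);print(T.round(3));print(bot.get_obs()['ft_force'])
f=bot.grab_frame('wrist');save(f,'w1.png')
for q in('knob','foot','pawl_pad','nest'): print(q,[(np.round(d['xyz'],1),round(d['score'],2)) for d in bot.pinpoint(f,q)[:2]])
E
```

```text
t: 2.3
tool_pos: [406.4, -324.8, 412.3]
tcp_rot: [0.0, 0.989, 0.146, 0.0]
ft_force: [1.0, 0.3, -0.3]
finger_gap: 85.2
gripper_force: 0.0
t: 3.3
tool_pos: [536.6, -80.7, 416.8]
tcp_rot: [0.0, 1.0, -0.015, 0.0]
ft_force: [0.4, 0.5, -0.3]
finger_gap: 85.4
gripper_force: 0.0
[536.63823519 -80.74303683 416.81698011]
[[ 1.    -0.029  0.   ]
 [-0.029 -1.    -0.   ]
 [ 0.     0.    -1.   ]]
[ 0.36386765  0.5089028  -0.30130775]
knob [(array([598.9,  45.7, 180. ]), 0.68)]
foot [(array([521.4,  45.2,  10.2]), 0.88)]
pawl_pad [(array([601.9, -38.9,  70.1]), 0.91)]
nest [(array([502.7,  44.2,  12.1]), 0.8)]
```

```bash
python3 -m handwheel '15 -31.5 0 0 0 0 1;15 -31.5 0 0 0 0 1;15 -31.5 0 0 0 0 1;15 -31.5 0 0 0 0 1;0 0 15 0 0 0 1;0 0 0 0 0 0 1'
python3 - <<'E'
from h import *
p,T=tool();print(p)
f=bot.grab_frame('wrist');save(f,'w2.png')
for q in('knob','foot','pawl_pad'): print(q,[(np.round(d['xyz'],1),round(d['score'],2)) for d in bot.pinpoint(f,q)[:2]])
E
```

```text
t: 4.05
tool_pos: [599.8, 46.3, 399.8]
tcp_rot: [-0.001, 1.0, -0.01, -0.001]
ft_force: [-0.7, -0.7, -1.6]
finger_gap: 85.5
gripper_force: 0.0
[599.81501398  46.34137697 399.84837193]
knob [(array([598.5,  42.9, 181.3]), 0.74)]
foot []
pawl_pad [(array([597. , -38.1,  70.2]), 0.73)]
```

View pics/w2.png

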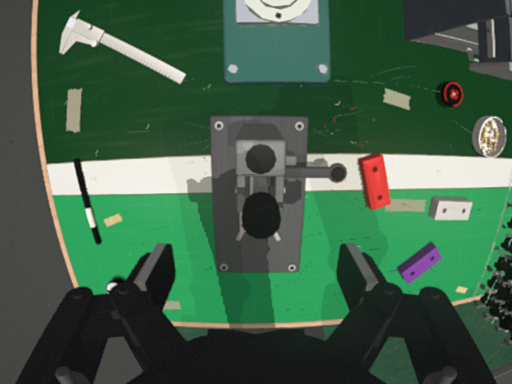

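The picture shows the knob at (261,213), roughly between the finger pads at (157,265) and (355,265). I go down and close on it.

```bash
python3 -m handwheel '0 0.8 15.5 0 0 0 1;0 0.8 15.5 0 0 0 1;0 0.8 15.5 0 0 0 1;0 0.8 15.5 0 0 0 1;0 0 0 0 0 0 1'
python3 -m handwheel '0 0 0 0 0 0 0;0 0 0 0 0 0 0;0 0 0 0 0 0 0;0 0 0 0 0 0 0;0 0 0 0 0 0 0;0 0 0 0 0 0 0;0 0 0 0 0 0 0;0 0 0 0 0 0 0;0 0 0 0 0 0 0;0 0 0 0 0 0 0'
```

```text
t: 4.67
tool_pos: [598.4, 38.3, 337.7]
tcp_rot: [0.001, 1.0, -0.014, -0.002]
ft_force: [-0.3, 0.4, -1.1]
finger_gap: 85.5
gripper_force: 0.0
t: 5.5
tool_pos: [600.1, 42.7, 341.4]
tcp_rot: [-0.002, 1.0, -0.012, 0.001]
ft_force: [-0.6, 4.4, 6.2]
finger_gap: 23.9
gripper_force: 58.7
```

```bash
python3 -m handwheel '0 0 -3 0 0 0 0;0 0 -3 0 0 0 0;0 0 -3 0 0 0 0;0 0 -3 0 0 0 0;0 0 0 0 0 0 0;0 0 0 0 0 0 0'
python3 -m handwheel '0 0 -3 0 0 0 0;0 0 -3 0 0 0 0;0 0 -3 0 0 0 0;0 0 -3 0 0 0 0;0 0 0 0 0 0 0;0 0 0 0 0 0 0'
python3 -m handwheel '0 0 -2 0 0 0 0;0 0 -2 0 0 0 0;0 0 -2 0 0 0 0;0 0 0 0 0 0 0;0 0 0 0 0 0 0'
```

```text
t: 6.0
tool_pos: [600.1, 42.7, 351.0]
tcp_rot: [-0.002, 1.0, -0.012, 0.001]
ft_force: [3.1, 6.2, -8.5]
finger_gap: 23.9
gripper_force: 60.4
t: 6.5
tool_pos: [600.1, 42.7, 362.9]
tcp_rot: [-0.002, 1.0, -0.012, 0.001]
ft_force: [3.7, 4.7, -7.6]
finger_gap: 23.7
gripper_force: 61.1
t: 6.92
tool_pos: [600.1, 42.7, 368.8]
tcp_rot: [-0.002, 1.0, -0.012, 0.001]
ft_force: [3.8, 6.2, -9.2]
finger_gap: 24.0
gripper_force: 60.9
```

```bash
for i in 1; do python3 -m handwheel '0 0 -2 0 0 0 0;0 0 -1.5 0 0 0 0;0 0 0 0 0 0 0'; done | egrep 'tool_pos|ft'
python3 -m handwheel '0 0 -1 0 0 0 0;0 0 0 0 0 0 0;0 0 0 0 0 0 0' | egrep 'tool_pos|ft'
python3 -m handwheel '0 0 -1 0 0 0 0;0 0 0 0 0 0 0;0 0 0 0 0 0 0' | egrep 'tool_pos|ft'
python3 -m handwheel '0 0 -0.5 0 0 0 0;0 0 0 0 0 0 0;0 0 0 0 0 0 0' | egrep 'tool_pos|ft'
```

```text
tool_pos: [600.1, 42.7, 371.8]
ft_force: [4.3, 6.7, -12.2]
tool_pos: [600.1, 42.7, 372.8]
ft_force: [4.6, 4.8, -11.7]
tool_pos: [600.1, 42.7, 374.4]
ft_force: [2.9, 6.2, -8.1]
tool_pos: [600.1, 42.7, 375.6]
ft_force: [3.0, 5.0, -4.8]
```

```bash
python3 -m handwheel '0 0 -0.5 0 0 0 0;0 0 0 0 0 0 0;0 0 0 0 0 0 0' | egrep 'tool_pos|ft'
python3 -m handwheel '0 0 -0.5 0 0 0 0;0 0 0 0 0 0 0;0 0 0 0 0 0 0' | egrep 'tool_pos|ft'
python3 -m handwheel '0 0 -0.5 0 0 0 0;0 0 0 0 0 0 0;0 0 0 0 0 0 0' | egrep 'tool_pos|ft'
```

```text
tool_pos: [600.1, 42.7, 375.7]
ft_force: [2.8, 6.0, -7.4]
tool_pos: [600.1, 42.7, 375.9]
ft_force: [3.0, 5.4, -9.5]
tool_pos: [600.1, 42.7, 376.2]
ft_force: [3.5, 5.5, -9.1]
```

```bash
python3 -m handwheel '0 0 -0.5 0 0 0 0;0 0 0 0 0 0 0;0 0 0 0 0 0 0' | egrep 'tool_pos|ft'
python3 -m handwheel '0 0 -0.5 0 0 0 0;0 0 0 0 0 0 0;0 0 0 0 0 0 0' | egrep 'tool_pos|ft'
python3 -m handwheel '0 0 -0.3 0 0 0 0;0 0 0 0 0 0 0;0 0 0 0 0 0 0;0 0 0 0 0 0 0' | egrep 'tool_pos|ft'
```

```text
tool_pos: [600.1, 42.7, 376.6]
ft_force: [3.1, 5.5, -9.7]
tool_pos: [600.1, 42.7, 377.1]
ft_force: [4.9, 5.2, -9.8]
tool_pos: [600.1, 42.7, 377.3]
ft_force: [5.1, 5.1, -10.9]
```

```bash
python3 -m handwheel '0 0 -0.5 0 0 0 0;0 0 0 0 0 0 0;0 0 0 0 0 0 0' | egrep 'tool_pos|ft'
python3 -m handwheel '0 0 -0.5 0 0 0 0;0 0 0 0 0 0 0;0 0 0 0 0 0 0' | egrep 'tool_pos|ft'
python3 -m handwheel '0 0 -0.5 0 0 0 0;0 0 0 0 0 0 0;0 0 0 0 0 0 0;0 0 0 0 0 0 0' | egrep 'tool_pos|ft'
```

```text
tool_pos: [600.0, 42.7, 377.8]
ft_force: [4.5, 5.2, -10.9]
tool_pos: [600.1, 42.6, 378.3]
ft_force: [4.6, 5.7, -11.3]
tool_pos: [600.1, 42.7, 378.7]
ft_force: [3.6, 5.9, -10.5]
```

```bash
python3 -m handwheel '0 0 -0.5 0 0 0 0;0 0 0 0 0 0 0;0 0 0 0 0 0 0' | egrep 'tool_pos|ft'
python3 -m handwheel '0 0 -0.5 0 0 0 0;0 0 0 0 0 0 0;0 0 0 0 0 0 0' | egrep 'tool_pos|ft'
```

```text
tool_pos: [600.1, 42.7, 379.1]
ft_force: [4.4, 6.1, -12.0]
tool_pos: [600.1, 42.6, 379.1]
ft_force: [4.6, 5.3, -13.0]
```

```bash
python3 -m handwheel '0 0 -0.5 0 0 0 0;0 0 0 0 0 0 0;0 0 0 0 0 0 0' | egrep 'tool_pos|ft'
```

```text
tool_pos: [600.1, 42.7, 379.2]
ft_force: [5.7, 5.9, -16.3]
```

The height has stopped rising while the force climbs, so this is the stop. I make one small confirming step, then back off.

```bash
python3 -m handwheel '0 0 -0.5 0 0 0 0;0 0 0 0 0 0 0;0 0 0 0 0 0 0' | egrep 'tool_pos|ft'
python3 -m handwheel '0 0 2 0 0 0 0;0 0 2 0 0 0 0;0 0 2 0 0 0 0;0 0 0 0 0 0 0;0 0 0 0 0 0 0' | egrep 'tool_pos|ft'
```

```text
tool_pos: [600.1, 42.6, 379.2]
ft_force: [8.1, 5.7, -19.4]
tool_pos: [600.1, 42.7, 375.6]
ft_force: [2.6, 5.3, -5.3]
```

```bash
python3 -m handwheel '0 0 0.5 0 0 0 0;0 0 0.5 0 0 0 0;0 0 0 0 0 0 0;0 0 0 0 0 0 0' | egrep 'tool_pos|ft'
python3 -m handwheel '0 0 0 0 0 0 1;0 0 0 0 0 0 1;0 0 0 0 0 0 1;0 0 0 0 0 0 1;0 0 0 0 0 0 1;0 0 0 0 0 0 1;0 0 0 0 0 0 1;0 0 0 0 0 0 1' 
python3 -m handwheel '0 0 -12 0 0 0 1;0 0 -16 0 0 0 1;0 0 -16 0 0 0 1;0 0 -16 0 0 0 1;0 0 0 0 0 0 1;0 0 0 0 0 0 1'
python3 - <<'E'
from h import *
p,T=tool();print(p)
f=bot.grab_frame('wrist');save(f,'w3.png')
for q in('knob','foot','pawl_pad'): print(q,[(np.round(d['xyz'],1),round(d['score'],2)) for d in bot.pinpoint(f,q)[:2]])
print([ (np.round(d['xyz'],1),round(d['score'],2)) for d in bot.pinpoint(f,'block')])
E
```

```text
tool_pos: [600.1, 42.7, 375.3]
ft_force: [1.0, 4.3, -3.0]
t: 12.75
tool_pos: [599.6, 40.0, 375.0]
tcp_rot: [0.0, 1.0, -0.013, -0.0]
ft_force: [0.6, 0.0, 0.3]
finger_gap: 85.6
gripper_force: 0.0
t: 13.25
tool_pos: [600.0, 40.1, 436.6]
tcp_rot: [-0.0, 1.0, -0.013, 0.001]
ft_force: [0.7, -0.6, -0.1]
finger_gap: 85.2
gripper_force: 0.0
[599.956798    40.10772215 436.58840425]
knob [(array([597.9,  44.4, 215.1]), 0.74)]
foot [(array([537.9,  44.7,  -2.2]), 0.42)]
pawl_pad [(array([599.4, -37.3,  69.7]), 0.76)]
[(array([ 432.8, -209.9,    1. ]), 0.95), (array([ 527.7, -243.2,    5.1]), 0.93), (array([ 563.7, -109.4,   -1.9]), 0.67)]
```

Knob height reads 215 mm, so the rail is hanging in the top notch. Next I move to the block.

```bash
python3 -m handwheel '-6.8 31.2 0 0 0 0 1;-6.8 31.2 0 0 0 0 1;-6.8 31.2 0 0 0 0 1;-6.8 31.2 0 0 0 0 1;-6.8 31.2 0 0 0 0 1;-6.8 31.2 0 0 0 0 1;-6.8 31.2 0 0 0 0 1;-6.8 31.2 0 0 0 0 1;-6.8 31.2 0 0 0 0 1;-6.8 31.2 0 0 0 0 1' | grep pos
python3 -m handwheel '0 0 15 0 0 -0.11 1;0 0 15 0 0 -0.11 1;0 0 15 0 0 -0.11 1;0 0 15 0 0 -0.11 1;0 0 15 0 0 -0.11 1;0 0 15 0 0 -0.11 1;0 0 15 0 0 -0.11 1;0 0 15 0 0 -0.11 1;0 0 0 0 0 -0.11 1;0 0 0 0 0 -0.11 1;0 0 0 0 0 -0.11 1;0 0 0 0 0 -0.11 1'|grep pos
python3 -m handwheel '0 0 0 0 0 -0.11 1;0 0 0 0 0 -0.11 1;0 0 0 0 0 0 1;0 0 0 0 0 0 1'
python3 - <<'E'
from h import *
p,T=tool();print(p,T.round(3))
f=bot.grab_frame('wrist');save(f,'w4.png')
print([ (np.round(d['xyz'],1),round(d['score'],2)) for d in bot.pinpoint(f,'block')])
print(f['K'],f['world_to_cam'].round(3))
def fish(uv,z):
    K=f['K'];W=f['world_to_cam'];x=(uv[0]-K[0,2])/K[0,0];y=(uv[1]-K[1,2])/K[1,1];r=np.hypot(x,y)
    d=W[:3,:3].T@np.array([x/r*np.sin(r),y/r*np.sin(r),np.cos(r)]);o=-W[:3,:3].T@W[:3,3];return (o+d*(z-o[2])/d[2])[:2]
for d in bot.silhouettes(f,'block'):
    m=d['mask'].astype(np.uint8);c=max(cv2.findContours(m,0,1)[0],key=cv2.contourArea)
    w=np.array([fish(u[0],20) for u in c],np.float32)
    print(round(d['score'],2),'px',c[:,0].mean(0),cv2.minAreaRect(w))
E
```

```text
tool_pos: [522.8, -271.4, 434.3]
tool_pos: [523.3, -270.0, 314.0]
t: 15.67
tool_pos: [523.3, -270.2, 314.4]
tcp_rot: [-0.001, 0.728, 0.686, -0.0]
ft_force: [0.4, 0.2, -0.0]
finger_gap: 85.0
gripper_force: 0.0
[ 523.26150662 -270.2099169   314.37938596] [[ 0.06   0.998 -0.001]
 [ 0.998 -0.06   0.001]
 [ 0.001 -0.001 -1.   ]]
[(array([ 523.4, -246.1,    2.3]), 0.83), (array([ 565.3, -108.4,   -1.2]), 0.79), (array([ 433.5, -211.3,   -0.8]), 0.57)]
[[297.31863964   0.         255.57962192]
 [  0.         297.31863964 189.60460367]
 [  0.           0.           1.        ]] [[ 9.98000e-01 -6.00000e-02 -1.00000e-03 -5.38256e+02]
 [-5.70000e-02 -9.49000e-01  3.11000e-01 -2.38704e+02]
 [-1.90000e-02 -3.10000e-01 -9.50000e-01  2.20932e+02]
 [ 0.00000e+00  0.00000e+00  0.00000e+00  1.00000e+00]]
0.93 px [294.47179487  13.30769231] ((568.8057861328125, -112.59117126464844), (71.91169738769531, 33.827003479003906), 17.163101196289062)
0.9 px [256.85167464 158.79904306] ((525.44921875, -248.5293731689453), (72.96446990966797, 30.3225040435791), 86.38925170898438)
0.85 px [157.53012048 127.31927711] ((435.17413330078125, -210.4458770751953), (35.964088439941406, 71.55307006835938), 37.311885833740234)
```

View pics/w4.png

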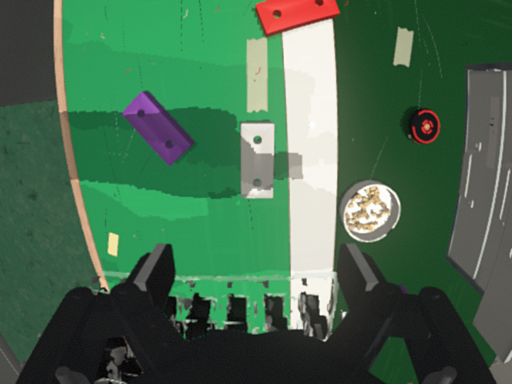

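The grey block is at (257,160), aligned with the tool, with the red ring and purple block well clear. I descend and grip near its trailing (−y) end.

```bash
python3 -m handwheel '0.5 2 20 0 0 0 1;0 0 20 0 0 0 1;0 0 20 0 0 0 1;0 0 20 0 0 0 1;0 0 20 0 0 0 1;0 0 16 0 0 0 1;0 0 14 0 0 0 1;0 0 8 0 0 0 1;0 0 0 0 0 0 1;0 0 0 0 0 0 1'
python3 -m handwheel '0 0 0 0 0 0 0;0 0 0 0 0 0 0;0 0 0 0 0 0 0;0 0 0 0 0 0 0;0 0 0 0 0 0 0;0 0 0 0 0 0 0;0 0 0 0 0 0 0;0 0 0 0 0 0 0;0 0 0 0 0 0 0'
python3 -m handwheel '0 0 -5 0 0 0 0;0 0 -10 0 0 0 0;0 0 -10 0 0 0 0;0 0 -10 0 0 0 0;0 0 -10 0 0 0 0;0 0 -10 0 0 0 0;0 0 -10 0 0 0 0;0 0 0 0 0 0 0;0 0 0 0 0 0 0'
```

```text
t: 16.65
tool_pos: [525.7, -269.5, 176.9]
tcp_rot: [-0.0, 0.727, 0.687, -0.0]
ft_force: [0.2, -0.4, -0.7]
finger_gap: 85.4
gripper_force: 0.0
t: 17.4
tool_pos: [525.7, -269.9, 177.9]
tcp_rot: [0.001, 0.727, 0.687, -0.0]
ft_force: [-0.7, 0.6, 5.4]
finger_gap: 28.4
gripper_force: 60.9
t: 18.15
tool_pos: [525.8, -269.8, 242.9]
tcp_rot: [0.001, 0.727, 0.687, 0.0]
ft_force: [1.0, -0.1, -2.5]
finger_gap: 28.3
gripper_force: 60.0
```

```bash
python3 -m handwheel '0 0 0 0 0 0.11 0;0 0 0 0 0 0.11 0;0 0 0 0 0 0.11 0;0 0 0 0 0 0.11 0;0 0 0 0 0 0.11 0;0 0 0 0 0 0.11 0;0 0 0 0 0 0.11 0;0 0 0 0 0 0.11 0;0 0 0 0 0 0.11 0;0 0 0 0 0 0.11 0;0 0 0 0 0 0.11 0;0 0 0 0 0 0.11 0'|grep pos
python3 -m handwheel '0 0 0 0 0 0.11 0;0 0 0 0 0 0.11 0;0 0 0 0 0 0 0'|egrep 'pos|rot'
python3 -m handwheel '-8.5 -26.2 0 0 0 0 0;-8.5 -26.2 0 0 0 0 0;-8.5 -26.2 0 0 0 0 0;-8.5 -26.2 0 0 0 0 0;-8.5 -26.2 0 0 0 0 0;-8.5 -26.2 0 0 0 0 0;-8.5 -26.2 0 0 0 0 0;-8.5 -26.2 0 0 0 0 0;-8.5 -26.2 0 0 0 0 0;-8.5 -26.2 0 0 0 0 0;-8.5 -26.2 0 0 0 0 0;-8.5 -26.2 0 0 0 0 0'|egrep 'pos|rot'
python3 -m handwheel '0 0 0 0 0 0 0;0 0 0 0 0 0 0'
python3 - <<'E'
from h import *
p,T=tool();print(p,T.round(4))
for n in('top','wrist'):
    f=bot.grab_frame(n);save(f,n+'5.png')
    for q in('block','nest','foot'): print(n,q,[ (np.round(d['xyz'],1),round(d['score'],2)) for d in bot.pinpoint(f,q)])
E
```

```text
tool_pos: [525.3, -269.2, 241.3]
tool_pos: [525.5, -269.0, 241.3]
tcp_rot: [-0.0, 1.0, -0.014, -0.001]
tool_pos: [431.4, 48.7, 241.9]
tcp_rot: [-0.0, 1.0, -0.011, -0.0]
t: 20.57
tool_pos: [431.5, 49.2, 241.8]
tcp_rot: [-0.0, 1.0, -0.009, -0.0]
ft_force: [0.0, 0.3, -3.6]
finger_gap: 28.6
gripper_force: 60.2
[431.46113306  49.24158332 241.81660039] [[ 9.998e-01 -1.900e-02 -7.000e-04]
 [-1.900e-02 -9.998e-01  9.000e-04]
 [-7.000e-04 -9.000e-04 -1.000e+00]]
top block [(array([ 431.2, -214.6,    4.2]), 0.64), (array([ 691.1, -459.4,   -1.4]), 0.55), (array([748.3, 227.5,  -0.9]), 0.52), (array([ 5.687e+02, -1.097e+02, -5.000e-01]), 0.45)]
top nest [(array([497. ,  44.1,  14.6]), 0.97)]
top foot [(array([520.1,  44.9,  45.4]), 0.75)]
wrist block [(array([453.9,  50.2,  65.4]), 0.93), (array([ 4.349e+02, -2.130e+02,  2.000e-01]), 0.81)]
wrist nest [(array([498.6,  42.4,  13.8]), 0.67)]
wrist foot []
```

View pics/wrist5.png

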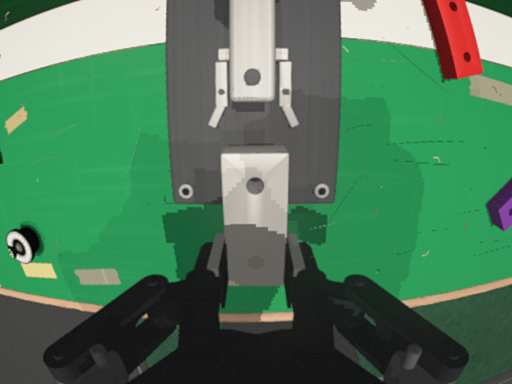

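The block hangs in line in front of the mouth, with its nose at (255,153) and the mouth tips at (214,122) and (294,122). I check the offset in numbers.

Run:
```python
from h import *
np.set_printoptions(precision=1,suppress=True)
f=bot.grab_frame('wrist');K=f['K'];W=f['world_to_cam']
p,T=tool()
def fish(u,v,z):
    x=(u-K[0,2])/K[0,0];y=(v-K[1,2])/K[1,1];r=np.hypot(x,y)
    d=W[:3,:3].T@np.array([x/r*np.sin(r),y/r*np.sin(r),np.cos(r)]);o=-W[:3,:3].T@W[:3,3];return o+d*(z-o[2])/d[2]
for n,u,v,z in(('tipL',210,125,18),('tipR',298,125,18),('railL',217,55,18),('railR',288,55,18),('screwL',186,191,12),('screwR',321,191,12),('noseL',222,153,84),('noseR',289,153,84),('hole',255,186,84),('armL',231,100,71),('armR',277,100,71)):
    w=fish(u,v,z);print(n,w,'tool',T.T@(w-p))
g=cv2.resize(f['pixels'][0:230,150:360,::-1],None,fx=2.6,fy=2.6,interpolation=cv2.INTER_CUBIC);cv2.imwrite('pics/c6.png',g)
```

```text
tipL [493.8  74.3  18. ] tool [ 61.  -29.5 224. ]
tipR [492.2  16.9  18. ] tool [ 61.  28. 224.]
railL [539.6  67.9  18. ] tool [107.  -24.3 224. ]
railR [538.2  22.6  18. ] tool [106.8  21.  224. ]
screwL [446.9  96.   12. ] tool [ 13.6 -49.8 230. ]
screwR [444.2  -1.1  12. ] tool [ 13.5  47.3 230. ]
noseL [487.5  59.4  84. ] tool [ 55.1 -14.3 158. ]
noseR [486.6  30.1  84. ] tool [ 55.1  15.  158. ]
hole [471.9  45.4  84. ] tool [ 40.    0.1 158. ]
armL [510.2  55.5  71. ] tool [ 78.  -11.1 171. ]
armR [509.6  34.1  71. ] tool [ 77.9  10.3 171. ]
```

View pics/c6.png

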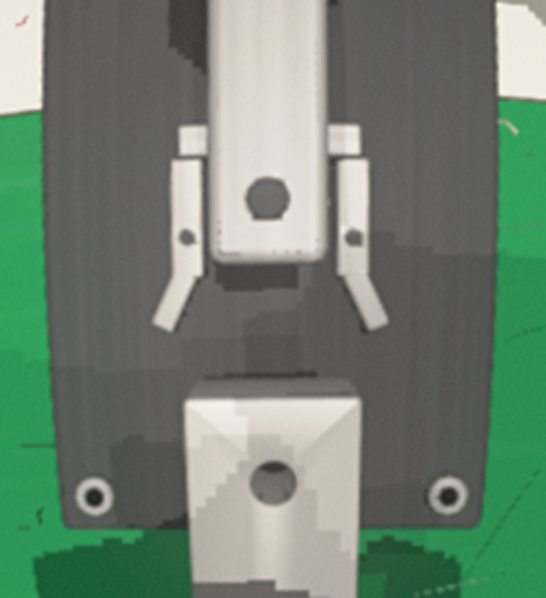

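```bash
python3 -m handwheel '0 -1 8 0 0 0 0;0 0 10 0 0 0 0;0 0 10 0 0 0 0;0 0 10 0 0 0 0;0 0 6 0 0 0 0;0 0 4 0 0 0 0;0 0 0 0 0 0 0;0 0 0 0 0 0 0;0 0 0 0 0 0 0'
python3 -m handwheel '0 0 1 0 0 0 0;0 0 1 0 0 0 0;0 0 0 0 0 0 0;0 0 0 0 0 0 0'
```

```text
t: 21.77
tool_pos: [431.9, 48.3, 194.2]
tcp_rot: [-0.0, 1.0, -0.013, 0.0]
ft_force: [0.5, -0.0, -4.1]
finger_gap: 28.7
gripper_force: 60.1
t: 22.1
tool_pos: [431.8, 48.3, 192.1]
tcp_rot: [-0.0, 1.0, -0.013, 0.0]
ft_force: [-0.3, -0.3, -2.5]
finger_gap: 28.6
gripper_force: 60.1
```

```bash
python3 -m handwheel '0 0 1 0 0 0 0;0 0 0 0 0 0 0;0 0 0 0 0 0 0'|egrep 'pos|ft'
python3 -m handwheel '0 0 0.7 0 0 0 0;0 0 0 0 0 0 0;0 0 0 0 0 0 0'|egrep 'pos|ft'
```

```text
tool_pos: [431.8, 48.3, 191.0]
ft_force: [0.3, -0.5, -3.3]
tool_pos: [431.8, 48.3, 190.2]
ft_force: [-0.8, 0.9, -2.7]
```

```bash
python3 -m handwheel '0 0 0.6 0 0 0 0;0 0 0 0 0 0 0;0 0 0 0 0 0 0'|egrep 'pos|ft'
python3 -m handwheel '0 0 0.6 0 0 0 0;0 0 0 0 0 0 0;0 0 0 0 0 0 0'|egrep 'pos|ft'
```

```text
tool_pos: [431.8, 48.3, 189.7]
ft_force: [0.2, 0.5, -1.2]
tool_pos: [431.8, 48.3, 189.7]
ft_force: [-0.8, 0.2, 6.9]
```

Touched the plate. Now slide in.

```bash
python3 -m handwheel '2 0 -0.6 0 0 0 0;4 0 0 0 0 0 0;4 0 0 0 0 0 0;4 0 0 0 0 0 0;0 0 0 0 0 0 0;0 0 0 0 0 0 0'|egrep 'pos|ft|rot'
python3 -m handwheel '4 0 0 0 0 0 0;4 0 0 0 0 0 0;4 0 0 0 0 0 0;0 0 0 0 0 0 0;0 0 0 0 0 0 0'|egrep 'pos|ft|rot'
```

```text
tool_pos: [443.5, 47.8, 189.7]
tcp_rot: [0.0, 1.0, -0.013, -0.004]
ft_force: [-5.7, 0.0, 7.3]
tool_pos: [456.1, 47.4, 189.7]
tcp_rot: [0.0, 1.0, -0.013, -0.003]
ft_force: [-4.7, 0.2, 6.5]
```

```bash
python3 -m handwheel '4 0 -0.3 0 0 0 0;4 0 0 0 0 0 0;4 0 0 0 0 0 0;4 0 0 0 0 0 0;0 0 0 0 0 0 0;0 0 0 0 0 0 0'|egrep 'pos|ft|rot'
python3 -m handwheel '2 0 0 0 0 0 0;2 0 0 0 0 0 0;0 0 0 0 0 0 0;0 0 0 0 0 0 0'|egrep 'pos|ft|rot'
```

```text
tool_pos: [474.7, 47.3, 189.9]
tcp_rot: [0.0, 1.0, -0.013, 0.001]
ft_force: [-0.2, -0.5, -2.7]
tool_pos: [478.0, 47.1, 190.0]
tcp_rot: [0.0, 1.0, -0.013, 0.0]
ft_force: [0.2, 0.2, -2.4]
```

```bash
python3 -m handwheel '1 0 0 0 0 0 0;1 0 0 0 0 0 0;0 0 0 0 0 0 0'|egrep 'pos|ft|rot'
python3 -m handwheel '1 0 0 0 0 0 0;0 0 0 0 0 0 0;0 0 0 0 0 0 0'|egrep 'pos|ft|rot'
```

```text
tool_pos: [479.9, 47.0, 190.0]
tcp_rot: [-0.0, 1.0, -0.013, -0.0]
ft_force: [-0.2, 0.6, -2.9]
tool_pos: [480.3, 47.0, 189.9]
tcp_rot: [0.0, 1.0, -0.013, -0.001]
ft_force: [-2.1, -0.5, -2.5]
```

```bash
python3 -m handwheel '1 0 0 0 0 0 0;0 0 0 0 0 0 0;0 0 0 0 0 0 0'|egrep 'pos|ft|rot'
python3 -m handwheel '1 0 0.4 0 0 0 0;0 0 0 0 0 0 0;0 0 0 0 0 0 0'|egrep 'pos|ft|rot'
```

```text
tool_pos: [480.6, 47.0, 189.8]
tcp_rot: [-0.0, 1.0, -0.013, -0.002]
ft_force: [-4.8, 0.5, -1.2]
tool_pos: [480.9, 47.0, 189.8]
tcp_rot: [-0.0, 1.0, -0.013, -0.003]
ft_force: [-6.7, 1.8, 5.0]
```

```bash
python3 -m handwheel '0 0 0 0 0 0 0.6;0 0 0 0 0 0 0.6;0 0 0 0 0 0 0.6;0 0 0 0 0 0 0.6;0 0 0 0 0 0 0.6;0 0 0 0 0 0 0.6'
python3 -m handwheel '-3 0 -4 0 0 0 0.6;-3 0 -8 0 0 0 0.6;-3 0 -12 0 0 0 0.6;-3 0 -15 0 0 0 0.6;-3 0 -15 0 0 0 0.6;-3 0 -15 0 0 0 0.6;-3 0 -15 0 0 0 0.6;0 0 -15 0 0 0 0.6;0 0 0 0 0 0 0.6;0 0 0 0 0 0 0.6'
python3 - <<'E'
from h import *
np.set_printoptions(precision=1,suppress=True)
f=bot.grab_frame('wrist');p,T=tool();print(p)
for q in('block','nest','foot','knob','pawl_pad'): print(q,[ (np.round(d['xyz'],1),round(d['score'],2)) for d in bot.pinpoint(f,q)][:2])
cv2.imwrite('pics/c7.png',cv2.resize(f['pixels'][0:260,130:380,::-1],None,fx=2.3,fy=2.3,interpolation=cv2.INTER_CUBIC))
E
```

```text
t: 26.35
tool_pos: [483.3, 47.0, 189.7]
tcp_rot: [-0.0, 1.0, -0.013, 0.001]
ft_force: [-0.5, -0.5, -0.4]
finger_gap: 51.3
gripper_force: 0.0
t: 27.18
tool_pos: [461.7, 47.6, 289.6]
tcp_rot: [-0.0, 1.0, -0.013, 0.001]
ft_force: [-0.2, 0.5, 0.1]
finger_gap: 51.5
gripper_force: 0.0
[461.5  47.6 288.9]
block [(array([ 430.5, -210.9,    1.5]), 0.78), (array([499.9,  49.7,  14.2]), 0.71)]
nest []
foot [(array([521.3,  46.1,  46.6]), 0.95)]
knob []
pawl_pad [(array([600.7, -36.3,  69.7]), 0.66)]
```

View pics/c7.png

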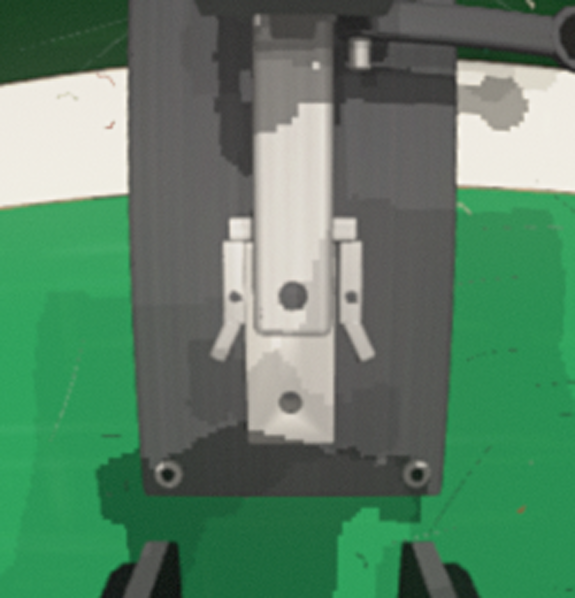

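The block sits straight in the channel with the foot above it, its front edge at (291,441) and the fence at (292,228). I close the fingers and move to above the pawl pad.

```bash
python3 -m handwheel '0 20.8 -4 0 0 0 0;0 20.8 -4 0 0 0 0;0 20.8 -4 0 0 0 0;0 20.6 0 0 0 0 0;23.4 0 0 0 0 0 0;23.4 0 0 0 0 0 0;23.4 0 0 0 0 0 0;23.4 0 0 0 0 0 0;23.4 0 0 0 0 0 0;23.4 0 0 0 0 0 0;0 0 0 0 0 0 0;0 0 0 0 0 0 0'
python3 - <<'E'
from h import *
np.set_printoptions(precision=1,suppress=True)
f=bot.grab_frame('wrist');p,T=tool();print(p)
for q in('pawl_pad','knob'): print(q,[ (np.round(d['xyz'],1),round(d['score'],2)) for d in bot.pinpoint(f,q)][:2])
cv2.imwrite('pics/w8.png',f['pixels'][:,:,::-1])
E
```

```text
t: 28.48
tool_pos: [600.9, -39.1, 299.8]
tcp_rot: [0.0, 1.0, -0.013, -0.0]
ft_force: [-0.4, -0.7, 0.1]
finger_gap: 0.1
gripper_force: 0.0
[599.6 -39.2 299.6]
pawl_pad [(array([598.3, -36.9,  69.1]), 0.71)]
knob [(array([601.8,  42.8, 214.4]), 0.95), (array([540.2,  44.5,  -2. ]), 0.23)]
```

View pics/w8.png

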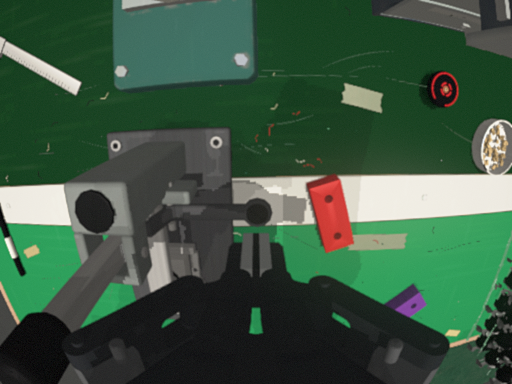

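Pad at (258,211), in line with the closed fingertips. The knob is well left. I go down.

```bash
python3 -m handwheel '0 0 12 0 0 0 0;0 0 12 0 0 0 0;0 0 12 0 0 0 0;0 0 8 0 0 0 0;0 0 4 0 0 0 0;0 0 2 0 0 0 0;0 0 0 0 0 0 0;0 0 0 0 0 0 0'|egrep 'pos|ft|rot'
python3 -m handwheel '0 0 2 0 0 0 0;0 0 2 0 0 0 0;0 0 0 0 0 0 0;0 0 0 0 0 0 0'|egrep 'pos|ft|rot'
python3 -m handwheel '0 0 2 0 0 0 0;0 0 1 0 0 0 0;0 0 0 0 0 0 0;0 0 0 0 0 0 0'|egrep 'pos|ft|rot'
```

```text
tool_pos: [600.2, -39.2, 250.7]
tcp_rot: [0.0, 1.0, -0.013, 0.0]
ft_force: [0.9, 0.1, -0.2]
tool_pos: [600.0, -39.1, 246.7]
tcp_rot: [-0.0, 1.0, -0.013, 0.0]
ft_force: [1.5, 0.4, -0.7]
tool_pos: [600.2, -39.2, 244.0]
tcp_rot: [-0.0, 1.0, -0.013, 0.0]
ft_force: [-0.6, -0.7, 4.7]
```

```bash
python3 -m handwheel '0 0 1.5 0 0 0 0;0 0 1.5 0 0 0 0;0 0 1.5 0 0 0 0;0 0 0 0 0 0 0'|egrep 'pos|ft|rot'
python3 -m handwheel '0 0 1.5 0 0 0 0;0 0 1.5 0 0 0 0;0 0 1.5 0 0 0 0;0 0 0 0 0 0 0;0 0 0 0 0 0 0'|egrep 'pos|ft|rot'
python3 -m handwheel '0 0 1.5 0 0 0 0;0 0 0 0 0 0 0;0 0 0 0 0 0 0;0 0 0 0 0 0 0;0 0 0 0 0 0 0;0 0 0 0 0 0 0'|egrep 'pos|ft|rot'
python3 - <<'E'
from h import *
for n in('wrist','top'):
    f=bot.grab_frame(n)
    for q in('knob','foot','block','pawl_pad'): print(n,q,[ (np.round(d['xyz'],1),round(d['score'],2)) for d in bot.pinpoint(f,q)][:3])
E
```

```text
tool_pos: [600.2, -39.2, 239.1]
tcp_rot: [0.0, 1.0, -0.013, 0.0]
ft_force: [0.8, -0.9, 4.2]
tool_pos: [600.3, -39.0, 234.7]
tcp_rot: [-0.0, 1.0, -0.013, 0.0]
ft_force: [-0.5, 0.1, 5.9]
tool_pos: [600.3, -38.8, 233.4]
tcp_rot: [-0.0, 1.0, -0.013, 0.0]
ft_force: [-0.4, 0.3, 6.7]
wrist knob [(array([531.1,  42.6,   2.8]), 0.31)]
wrist foot []
wrist block [(array([498.7,  50.7,  15.6]), 0.64), (array([ 564.7, -108. ,   -3.2]), 0.57)]
wrist pawl_pad []
top knob []
top foot []
top block [(array([ 693.1, -460.3,   -0.7]), 0.77), (array([ 570.4, -109.6,   -1.6]), 0.65), (array([ 432.1, -207.6,    5.3]), 0.62)]
top pawl_pad []
```

```bash
python3 -m handwheel '0 0 0 0 0 0 0;0 0 0 0 0 0 0;0 0 0 0 0 0 0;0 0 0 0 0 0 0;0 0 0 0 0 0 0;0 0 0 0 0 0 0'|egrep 'pos|ft'
python3 -m handwheel '0 0 -2 0 0 0 0;0 0 -4 0 0 0 0;0 0 -6 0 0 0 0;0 0 -10 0 0 0 0;0 0 -15 0 0 0 0;0 0 -15 0 0 0 0;0 0 -15 0 0 0 0;0 0 -15 0 0 0 0;0 0 -15 0 0 0 0'|egrep 'pos|ft'
python3 -m handwheel '-20 5 -10 0 0 0 0;-20 5 -10 0 0 0 0;-20 5 -10 0 0 0 0;-20 5 -10 0 0 0 0;-20 5 -10 0 0 0 0;-20 5 -10 0 0 0 0;0 0 0 0 0 0 0;0 0 0 0 0 0 0;0 0 0 0 0 0 0'
python3 - <<'E'
from h import *
ims=[]
for n in('wrist','top'):
    f=bot.grab_frame(n);ims.append(f['pixels'][:,:,::-1])
    for q in('knob','foot','block','pawl_pad','nest'): print(n,q,[ (np.round(d['xyz'],1),round(d['score'],2)) for d in bot.pinpoint(f,q)][:3])
cv2.imwrite('pics/w9.png',ims[0])
E
```

```text
tool_pos: [600.3, -38.9, 233.4]
ft_force: [-0.6, 0.0, 6.6]
tool_pos: [599.4, -39.0, 330.9]
ft_force: [-0.4, -0.5, 0.3]
t: 33.72
tool_pos: [479.6, -65.7, 390.3]
tcp_rot: [-0.0, 1.0, -0.013, 0.001]
ft_force: [0.1, -0.4, 0.6]
finger_gap: 0.3
gripper_force: 0.0
wrist knob [(array([600.6,  43.7, 202.7]), 0.9)]
wrist foot [(array([522.8,  48.2,  31.4]), 0.68)]
wrist block [(array([ 565.8, -108.2,    0.9]), 0.9), (array([ 430.1, -210.5,    0.8]), 0.69), (array([499.3,  48.3,  14.7]), 0.61)]
wrist pawl_pad [(array([603.8, -39.4,  64.2]), 0.91), (array([600.7,  44. , 199.3]), 0.2)]
wrist nest [(array([499.4,  44.1,  12.1]), 0.86)]
top knob [(array([599.6,  37.3, 200.8]), 0.64)]
top foot [(array([521.9,  45.7,  33.4]), 0.72)]
top block [(array([501.3,  48.4,  12.1]), 0.56), (array([ 433.6, -214.8,    2.7]), 0.51), (array([ 693.9, -459.6,    3. ]), 0.5)]
top pawl_pad []
top nest [(array([502.3,  42.6,  13.5]), 0.91)]
```

View pics/w9.png

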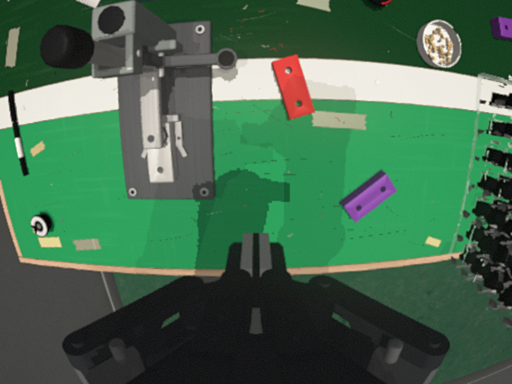

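The foot is on the block: knob at about 201 mm, foot at about 32 mm, block home at (160,165). The pawl is free and nothing is touching.

```bash
python3 -c "
from cell import bot
print(bot.job_done())"
```

```text
the job is handed in; nothing more can be done
None
```

I handed the job in, no verdict came back: the last pictures show the block home against the fence, the foot resting on it (knob about 201 mm, so the rail at about 20 mm), the pawl tail released and the arm clear.

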